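Cap the blue coolant port

TASK

Take the blue cam-arm cap and push it fully home, upright, onto the grooved brass adaptor of the tank with the blue collar, with both its cam arms still up. Then swing its two cam arms fully down one after the other, so that the cap is left seated with both arms locked.

Things in the scene. Friction and masses are not known exactly. Their poses are not given: they have to be found in the camera images.
- blue_cap: Loose aluminium cap with blue knob and band, about 0.45 kg, mouth down (a red one is a bystander). Origin: centre of its lower rim; z up; its two steel cam arms point along +y and -y. Cup 54 mm outside, 44 mm inside diameter, 40 mm high, 36 mm deep. Knob: 30 mm diameter, 40 to 85 mm above the origin; grip it across x, clear of the arms.
- blue_port (a point): Centre of the top of the blue collar (72 mm wide), 66 mm above the table, on a fixed white tank 120 x 120 x 60 mm; z up. From it rises the brass adaptor, 34 mm high, 40 mm diameter, grooved, its last 12 mm tapering to 22 mm; the cap fits over it with 2 mm play all round. Seated, the cap's origin lies here, at any yaw. A like tank has a red collar.
- cam_a (a joint): Cam arm on the cap's +y side: bar 16 mm wide, 8 mm thick, reaching 75 mm from its hinge. Hinge along x at y = 30 mm, 38 mm above the cap's origin. In rad: 0 = up, 0.8 above level, pointing out and up; 0.8 = level; 1.0 = fully down at its stop. Starts at 0 to 0.2, stays where left. Push down from above with shut fingers: about 2.5 N at 38 mm from the hinge.
- cam_b (a joint): The same for the cam arm on the cap's -y side (hinge at y = -30 mm, pointing to -y).
Not all that is in view belongs to the job. What is shaped like the blue_cap but purple or turquoise is not meant.

How it is judged:
By the outcome, as a careful person would: the job done as asked, in the order asked, and still so for the second after the job is handed in, with the robot touching nothing.
It also fails if it takes over 61 s, if anything falls off the work surface, if the arm or the gripper's body presses on something with over 40 N, if the wrist force passes 120 N, or if a joint passes its speed limit or range.

ROBOT

A 7-joint arm with a two-finger parallel gripper is mounted at the origin on the work surface. World frame = base frame: x ahead of the robot, y to its left, z up, the work surface at z = 0. Lengths are in m, angles in rad, forces in N, time in s.
With the tool pointing down it reaches from about 0.425 to 0.925 m from the base axis. Payload 6.8 kg.
Tool frame: the origin (TCP) lies on the mounting face of the last link; the fingertips stand 173 mm ahead of it and the grasp point (between the pads) lies 155 mm ahead of it; z points along the fingers, y is the line along which they close (so a half turn about z gives the same grasp; the last joint's range is limited). The gripper opens to 85 mm and grips with 20 to 120 N. Pads are 22 mm wide; open, the fingers measure 114 mm over their backs; the gripper's body (76 mm by 85 mm) begins 54 mm behind the grasp point. The pads swing forward as they close: fully open they stand 13 mm farther back than shut.
Start: joints at [1.195, 0.477, 0.022, 1.555, -0.011, 1.109, -0.083], TCP at [0.179, -0.651, 0.405] pointing down, gripper open.
Joint ranges: [-2.96, 2.96], [-0.34, 2.1], [-1.41, 1.46], [0.24, 2.44], [-1.37, 4.51], [0.17, 1.92], [-2.96, 2.96]. Speed limits (rad/s): [2.39, 2.39, 3.14, 3.14, 3.14, 3.14, 3.14].

INTERFACE

Orientations are given as a unit quaternion [w, x, y, z].
In Python, from station import bot gives the robot as it stands. The module is installed in compiled form; this text tells all that it offers.
- The arm moves only by the shell command python3 -m pendant 'ROWS' [FORCE]. ROWS is JSON, a list of rows, each a list of 5 numbers: the finger opening in m, from 0 to 0.0854, then the shift along the tool's x, y, z in m, then the turn about the tool's z in degrees. In form: [[jaw, x, y, z, yaw], ...]. A call has 1 to 12 rows; each row shifts and turns the commanded pose from where the row before left it, along the tool's axes as they then stand; what a row does not reach is not made up. A row lasts 1/12 s, in which the tool goes at most 41.7 mm and 7.16 degrees, less where a joint would pass 70% of its speed; a pose out of reach is approached as far as the arm can. A call with a gripper value outside its range is refused whole. The fingers move at their own pace and stop on an object; FORCE is the grip in N (left out, the last holds). Time passes only in rows, so rows that do not move let the fingers close. It gives the time, the measured TCP pose, the force, the opening and the grip force at its end, in the units of the state.
- bot.get_obs(): the state, without advancing time (a new reading comes with each control period).
- bot.read_camera(name): name is "scene" or "top" or "wrist"; returns (picture, depth): 400x640x3 uint8, blue, green, red; 400x640 float32, m along the optical axis (not along the pixel's ray), 0 where there is no reading.
- bot.camera_model(name): a dict with "intrinsics" (3x3 intrinsics, pixels), "R" (3x3) and "t" (3): a world point X has camera coordinates R X + t. Camera axes: x right, y down, z forward; pixel columns grow to the right and rows downward; lengths in m; the calibration is good to about 2 mm. A picture is of the moment at which its call begins: read the wrist's pose just before it. camera_model takes no time and is no camera call; for the wrist camera it gives the pose at the moment of the call.
- bot.hand_in(): hands the job in; it is judged then, once.
Trained networks look in the newest picture that a camera, given by its name, has taken for a name from the list of things; names that differ only in an ending like _2 or _b are one class to them, and where a whole thing is asked for, a point or a joint stands for the part that bears it (a point fixed in the world has none). Each returns a list of dicts, best first, with "score" (0 to 1); they miss things now and then, are a little off and sometimes report something else, mostly with a low value. They report only what shows in the picture. A call takes as long as a camera call. They do not tell look-alikes from the thing itself.
- bot.boxes_of(name, camera): "at" ([column, row] in pixels, amid what is visible of it).
- bot.trace(name, camera): "mask" (400x640 bool, what is visible of it) and "at" ([column, row] in pixels, amid what is visible of it).
- bot.pinpoint(name, camera): "at" ([column, row] in pixels: a listed point, or the origin of a listed thing).
The state is a dict: "t": time; "q": joint angles; "joint_vel": joint speeds; "joint_torque": joint torques, N m; "eef_pos": TCP position; "tool_rot": TCP orientation; "contact_force": force on the tool from outside, world axes, zero at the start; "torque": the same for the moment, N m; "gripper_width": opening from 0.0 (shut) to 1.0 (fully open); "grasp_force": force on a finger pad.
Only numpy, scipy, OpenCV 4.12 (cv2) and the standard library are available. Lean on these libraries where they do the work, as an engineer would, in place of code of your own. Each camera call takes 0.05 s, during which the arm holds its last target. There are 200 camera calls.

## Working session

There is one attempt and no reset: what is moved stays moved. The work goes in short steps, Python scripts to look and compute and a shell command to move; the robot and the scene stay as the last step left them, time stands still between calls to the robot, and variables do not carry over. Pictures are saved under pics/ and viewed, at most 14 in all, crops included, and the job is handed in when it is done.

```bash
mkdir -p pics; python3 - <<'E'
from station import bot
import cv2,numpy as np
o=bot.get_obs();print(o['t'],o['eef_pos'],o['tool_rot'],o['gripper_width'])
for c in ['scene','top']:
    p,d=bot.read_camera(c);cv2.imwrite(f'pics/{c}0.png',p)
    for n in ['blue_cap','blue_port']:
        for f in (bot.boxes_of,bot.pinpoint):
            try:r=f(n,c)
            except Exception as e: print(n,f.__name__,e);continue
            print(c,n,f.__name__,[(np.round(x['at']).tolist(),round(x['score'],2)) for x in r])
    m=bot.camera_model(c);print(np.round(m['R'],3).tolist(),m['t'])
E
```

```text
0.0 [ 0.17853103 -0.65067047  0.40370383] [-9.06598014e-04  9.91047975e-01  1.33503005e-01 -1.93034221e-04] 0.9991922018624415
scene blue_cap call [([313.0, 190.0], 0.89), ([384.0, 163.0], 0.83), ([300.0, 249.0], 0.6), ([233.0, 175.0], 0.58)]
scene blue_cap call [([310.0, 201.0], 0.87), ([388.0, 174.0], 0.78), ([236.0, 182.0], 0.72), ([298.0, 257.0], 0.7)]
scene blue_port call [([453.0, 209.0], 0.95)]
scene blue_port call [([456.0, 201.0], 0.78)]
[[0.195, 0.981, 0.004], [0.768, -0.15, -0.623], [-0.61, 0.125, -0.782]] [-0.05899797 -0.28692987  1.42048995]
top blue_cap call [([352.0, 142.0], 0.91), ([238.0, 237.0], 0.9), ([415.0, 253.0], 0.77), ([329.0, 215.0], 0.64)]
top blue_cap call [([332.0, 216.0], 0.84), ([351.0, 147.0], 0.68), ([410.0, 249.0], 0.65), ([240.0, 235.0], 0.63)]
top blue_port call [([188.0, 166.0], 0.68)]
top blue_port call [([187.0, 164.0], 0.85)]
[[-0.016, -1.0, 0.004], [-0.998, 0.015, -0.068], [0.068, -0.005, -0.998]] [-0.02360583  0.41459097  1.32195248]
```

View pics/scene0.png

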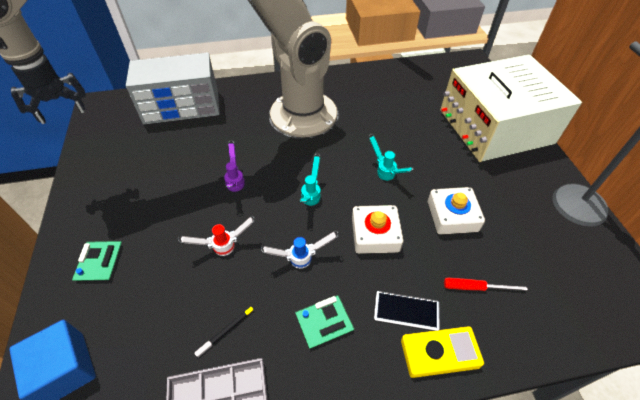

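View pics/top0.png

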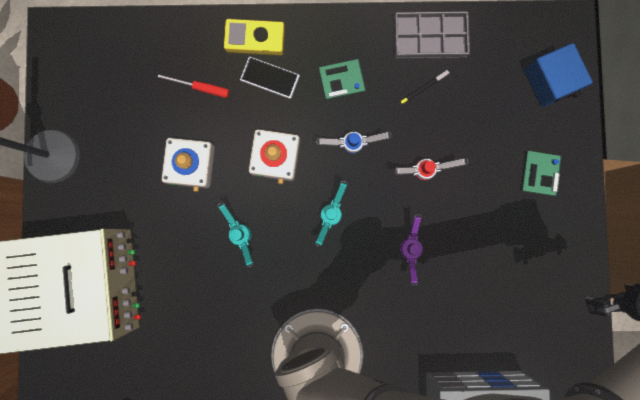

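Top view: the blue cap is at (353,142). It could be confused with the red cap (427,168), turquoise caps (331,214) and (239,236), and purple cap (412,249). In the scene view the blue cap is at (300,250), with both arms up. The blue-collar tank is at top (186,162) / scene (456,208), and the red one at top (273,153). I choose (353,142) and the tank at (186,162), and check the cap in a close crop.

```bash
cat > h.py <<'E'
from station import bot
import cv2,numpy as np
def cloud(c):
    m=bot.camera_model(c);p,d=bot.read_camera(c)
    v,u=np.mgrid[:400,:640];K=m['intrinsics']
    C=np.stack([(u-K[0,2])/K[0,0]*d,(v-K[1,2])/K[1,1]*d,d],-1)
    W=(C-m['t'])@np.array(m['R']);W[d<=0]=np.nan
    return p,W
def proj(c,X):
    m=bot.camera_model(c);x=np.array(m['R'])@X+m['t'];x=np.array(m['intrinsics'])@x;return x[:2]/x[2]
E
python3 - <<'E'
from h import *
for c,cap,port in (('top',(353,142),(186,162)),('scene',(300,250),(456,208))):
    p,W=cloud(c);hsv=cv2.cvtColor(p,cv2.COLOR_BGR2HSV)
    blue=(hsv[...,0]>100)&(hsv[...,0]<125)&(hsv[...,1]>120)&(hsv[...,2]>60)
    v,u=np.mgrid[:400,:640]
    for nm,ctr,r in (('cap',cap,40),('port',port,30)):
        near=np.hypot(u-ctr[0],v-ctr[1])<r
        b=W[blue&near];b=b[np.isfinite(b[:,0])]
        print(c,nm,'blue mean',b.mean(0).round(4),'min',b.min(0).round(3),'max',b.max(0).round(3),len(b))
        if nm=='cap':
            k=b[b[:,2]>.075];print(' knobtop',k.mean(0).round(4),((k.min(0)+k.max(0))/2).round(4),len(k))
            a=W[near&(W[...,2]>.03)];print(' all>3cm',len(a),a[:,2].max())
            r2=np.hypot(*(a[:,:2]-k.mean(0)[:2]).T);f=a[(r2>.04)&(r2<.13)]
            ev=np.linalg.eigh(np.cov(f[:,:2].T))[1][:,1];print(' arm dir deg',np.degrees(np.arctan2(ev[1],ev[0])))
            s=(f[:,:2]-k.mean(0)[:2])@ev
            for sg in (1,-1):
                g=f[s*sg>0];t=abs((g[:,:2]-k.mean(0)[:2])@ev);print('  side',sg,len(g),t.max().round(3),g[:,2].max().round(3),np.polyfit(t,g[:,2],1).round(3))
        else:
            a=W[near&(W[...,2]>.092)];print(' adaptor top',a.mean(0).round(4),((a.min(0)+a.max(0))/2).round(4),a[:,2].max(),len(a))
            a=W[near&(W[...,2]>.055)];print(' tank ext',np.percentile(a[:,:2],[1,99],axis=0).round(3).tolist())
    x,y=cap;cv2.imwrite(f'pics/crop_{c}.png',cv2.resize(p[y-50:y+50,x-60:x+60],None,fx=4,fy=4,interpolation=cv2.INTER_CUBIC)) 
E
```

```text
top cap blue mean [ 0.5666 -0.1041  0.0675] min [ 0.552 -0.125  0.033] max [ 0.585 -0.086  0.093] 188
 knobtop [ 0.5704 -0.104   0.0848] [ 0.5709 -0.1042  0.0845] 102
 all>3cm 673 0.09534128377966167
 arm dir deg 94.25017337835106
  side 1 132 0.098 0.095 [0.61  0.028]
  side -1 139 0.094 0.095 [0.79 0.02]
top port blue mean [0.5173 0.3336 0.0665] min [0.486 0.304 0.059] max [0.553 0.372 0.074] 284
 adaptor top [0.5194 0.3365 0.0984] [0.5186 0.3376 0.0999] 0.10778236092584528 136
 tank ext [[0.46, 0.278], [0.58, 0.396]]
scene cap blue mean [ 0.5748 -0.108   0.0567] min [ 0.5   -0.134 -0.004] max [ 0.6  -0.08  0.09] 309
 knobtop [ 0.5742 -0.1085  0.0839] [ 0.5724 -0.1083  0.0824] 119
 all>3cm 801 0.09378205526054631
 arm dir deg 94.1033930635596
  side 1 156 0.097 0.085 [0.666 0.023]
  side -1 146 0.093 0.094 [0.79 0.02]
scene port blue mean [0.529  0.3276 0.066 ] min [0.486 0.299 0.061] max [0.556 0.368 0.071] 206
 adaptor top [0.5235 0.3318 0.0976] [0.5221 0.3333 0.0977] 0.10344060923270212 108
 tank ext [[0.463, 0.274], [0.581, 0.392]]
```

View pics/crop_scene.png

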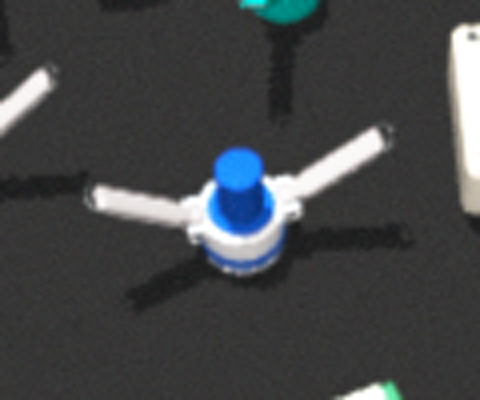

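The crop shows the blue knob (240,170), the aluminium cup with its blue band, and both arms raised. It is the right cap. Now I move above it.

```bash
cat >> h.py <<'E'
def goto(x,y,z,yang=None):
    "print shift in tool axes to bring the grasp point to x,y,z and tool yaw (deg) to make tool y point at world angle yang"
    from scipy.spatial.transform import Rotation as Ro
    o=bot.get_obs();q=o['tool_rot'];R=Ro.from_quat([q[1],q[2],q[3],q[0]]).as_matrix()
    g=o['eef_pos']+R[:,2]*.155
    a=np.degrees(np.arctan2(R[1,1],R[0,1]))
    print('t',round(o['t'],2),'grasp',g.round(4),'yang',round(a,2),'tilt',R[:2,2].round(3),'shift',(R.T@(np.array([x,y,z])-g)).round(4),
      'toolyaw',None if yang is None else round(-((yang-a+90)%180-90),2),'F',np.round(o['contact_force'],1),'grip',round(o['gripper_width'],3),round(float(np.max(o['grasp_force'])),1))
E
R='[0.085,0.0218,-0.0176,0,0]'
python3 -m pendant '[[0.085,0.0218,-0.0176,0,0],[0.085,0.0218,-0.0176,0,0],[0.085,0.0218,-0.0176,0,0],[0.085,0.0218,-0.0176,0,0],[0.085,0.0218,-0.0176,0,0],[0.085,0.0218,-0.0176,0,0],[0.085,0.0218,-0.0176,0,0],[0.085,0.0218,-0.0176,0,0],[0.085,0.0218,-0.0176,0,0],[0.085,0.0218,-0.0176,0,0],[0.085,0.0218,-0.0176,0,0],[0.085,0.0218,-0.0176,0,0]]'
python3 -m pendant '[[0.085,0.0218,-0.0176,0,0],[0.085,0.0218,-0.0176,0,0],[0.085,0.0218,-0.0176,0,0],[0.085,0.0218,-0.0176,0,0],[0.085,0.0218,-0.0176,0,0],[0.085,0.0218,-0.0176,0,0],[0.085,0.0218,-0.0176,0,0],[0.085,0.0218,-0.0176,0,0],[0.085,0.0218,-0.0176,0,0],[0.085,0.0218,-0.0176,0,0],[0.085,0.0218,-0.0176,0,0],[0.085,0.0218,-0.0176,0,0]]'
python3 -m pendant '[[0.085,0,0,0,-6.6],[0.085,0,0,0,-6.6],[0.085,0,0,0,-6.6],[0.085,0,0,0,-6.6],[0.085,0,0,0,-6.6],[0.085,0,0,0,-6.6],[0.085,0,0,0,-6.6],[0.085,0,0,0,-6.6],[0.085,0,0,0,-6.6],[0.085,0,0,0,-6.6],[0.085,0,0,0,-6.6],[0.085,0,0,0,-6.6]]'
python3 - <<'E'
from h import *
goto(.5715,-.106,.064,4.2)
p,W=cloud('wrist');cv2.imwrite('pics/w1.png',p)
hsv=cv2.cvtColor(p,cv2.COLOR_BGR2HSV)
blue=(hsv[...,0]>100)&(hsv[...,0]<125)&(hsv[...,1]>120)&(hsv[...,2]>60)
d=np.hypot(W[...,0]-.5715,W[...,1]+.106)
k=W[blue&(d<.06)&(W[...,2]>.08)];print(len(k),np.mean(k,0),(k.min(0)+k.max(0))/2,np.ptp(k,0))
f=W[(d>.045)&(d<.12)&(W[...,2]>.03)&(W[...,2]<.11)];print(len(f));ev=np.linalg.eigh(np.cov(f[:,:2].T))[1][:,1];print(np.degrees(np.arctan2(ev[1],ev[0])),f.mean(0))
E
```

```text
t: 1.6
eef_pos: [0.3756, -0.3769, 0.405]
tool_rot: [0.0, 0.991, 0.133, 0.0]
contact_force: [1.2, -0.7, -0.4]
gripper_width: 0.996
grasp_force: 0.0
t: 2.6
eef_pos: [0.5721, -0.104, 0.4049]
tool_rot: [0.0, 0.991, 0.133, 0.0]
contact_force: [-0.2, 0.1, 0.0]
gripper_width: 0.993
grasp_force: 0.0
t: 3.6
eef_pos: [0.5714, -0.1053, 0.4048]
tool_rot: [0.0, 0.677, 0.736, 0.0]
contact_force: [0.7, -0.1, -1.4]
gripper_width: 0.995
grasp_force: 0.0
t 3.6 grasp [ 0.5714 -0.1053  0.2498] yang 4.86 tilt [ 0. -0.] shift [-0.0006 -0.      0.1858] toolyaw 0.66 F [ 0.7 -0.1 -1.4] grip 0.995 0.0
813 [ 0.57049292 -0.10604915  0.08474241] [ 0.57050162 -0.10663087  0.0835456 ] [0.02942003 0.02777265 0.00704119]
2181
94.85916907427891 [ 0.56699352 -0.09864691  0.07391573]
```

View pics/w1.png

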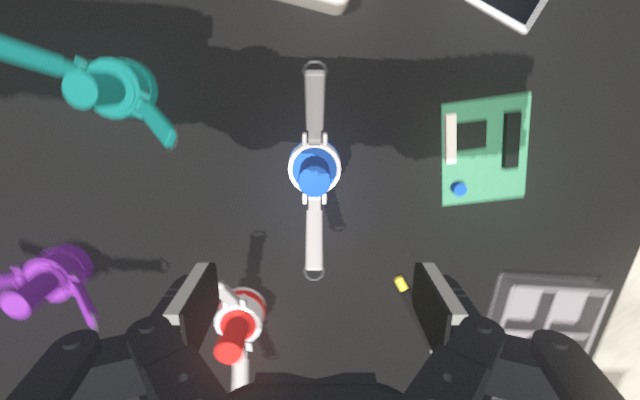

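The blue cap is at (315,170), lined up with the gripper, with its arms along the tool x axis. Next: descend and grip.

```bash
python3 -m pendant '[[0.085,-0.0009,-0.0008,0.018,0],[0.085,0,0,0.02,0],[0.085,0,0,0.02,0],[0.085,0,0,0.02,0],[0.085,0,0,0.02,0],[0.085,0,0,0.02,0],[0.085,0,0,0.02,0],[0.085,0,0,0.018,0],[0.085,0,0,0.015,0],[0.085,0,0,0.01,0],[0.085,0,0,0.005,0],[0.085,0,0,0,0]]' 60
python3 -m pendant '[[0.01,0,0,0,0],[0.01,0,0,0,0],[0.01,0,0,0,0],[0.01,0,0,0,0],[0.01,0,0,0,0],[0.01,0,0,0,0],[0.01,0,0,0,0],[0.01,0,0,0,0],[0.01,0,0,0,0],[0.01,0,0,0,0],[0.01,0,0,0,0],[0.01,0,0,0,0]]' 60
python3 - <<'E'
from h import *
goto(.5207,.334,.064+.2,None)
E
```

```text
t: 4.65
eef_pos: [0.5705, -0.1062, 0.2179]
tool_rot: [-0.001, 0.679, 0.734, -0.0]
contact_force: [-0.7, -0.7, 0.3]
gripper_width: 0.991
grasp_force: 0.0
t: 5.65
eef_pos: [0.5708, -0.1062, 0.2195]
tool_rot: [0.0, 0.679, 0.734, 0.0]
contact_force: [-3.0, -0.5, 6.7]
gripper_width: 0.336
grasp_force: 58.8
t 5.65 grasp [ 0.5709 -0.1063  0.0645] yang 4.53 tilt [ 0.001 -0.   ] shift [ 0.4428 -0.0151 -0.1997] toolyaw None F [-3.  -0.5  6.7] grip 0.336 58.8
```

```bash
python3 -m pendant '[[0.01,0,0,-0.01,0],[0.01,0,0,-0.02,0],[0.01,0,0,-0.025,0],[0.01,0,0,-0.025,0],[0.01,0,0,-0.025,0],[0.01,0,0,-0.025,0],[0.01,0,0,-0.02,0],[0.01,0,0,-0.01,0],[0.01,0,0,0,0]]'
python3 -m pendant '[[0.01,0.01,0,0,0],[0.01,0.02,0,0,0],[0.01,0.025,-0.001,0,0],[0.01,0.025,-0.001,0,0],[0.01,0.025,-0.001,0,0],[0.01,0.025,-0.001,0,0],[0.01,0.025,-0.001,0,0],[0.01,0.025,-0.001,0,0],[0.01,0.025,-0.001,0,0],[0.01,0.025,-0.001,0,0],[0.01,0.025,-0.001,0,0],[0.01,0.025,-0.001,0,0]]'
python3 -m pendant '[[0.01,0.025,-0.001,0,0],[0.01,0.025,-0.001,0,0],[0.01,0.025,-0.001,0,0],[0.01,0.025,-0.001,0,0],[0.01,0.025,-0.001,0,0],[0.01,0.015,0,0,0],[0.01,0.005,0,0,0],[0.01,0,0,0,0],[0.01,0,0,0,0]]'
python3 - <<'E'
from h import *
goto(.5207,.334,.2245)
p,W=cloud('wrist');cv2.imwrite('pics/w2.png',p)
E
```

```text
t: 6.4
eef_pos: [0.5711, -0.106, 0.3811]
tool_rot: [0.002, 0.679, 0.735, 0.001]
contact_force: [-0.0, 0.4, -4.5]
gripper_width: 0.337
grasp_force: 59.6
t: 7.4
eef_pos: [0.5371, 0.1737, 0.3765]
tool_rot: [-0.001, 0.678, 0.735, -0.002]
contact_force: [0.6, 0.3, -4.0]
gripper_width: 0.338
grasp_force: 59.6
t: 8.15
eef_pos: [0.5218, 0.3156, 0.3772]
tool_rot: [-0.0, 0.678, 0.735, -0.001]
contact_force: [-0.0, -0.2, -3.5]
gripper_width: 0.336
grasp_force: 59.7
t 8.15 grasp [0.5215 0.3153 0.2222] yang 4.55 tilt [-0.002 -0.002] shift [ 0.0187  0.0007 -0.0023] toolyaw None F [-0.  -0.2 -3.5] grip 0.336 59.7
```

View pics/w2.png

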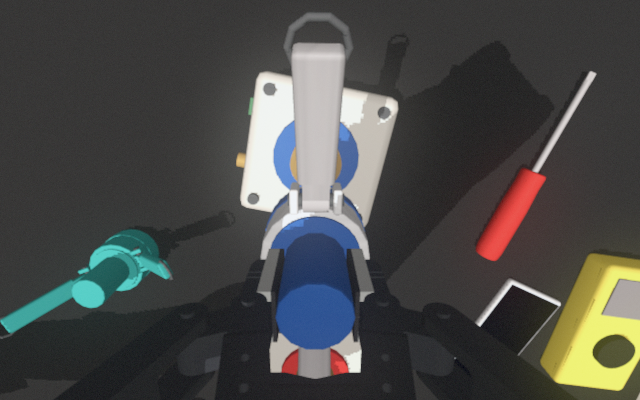

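The wrist view shows the held cap with its blue collar target at (317,155) behind the raised arm. I refine the port position by circle fit from the wrist and top cameras.

```bash
python3 - <<'E'
from h import *
from scipy.optimize import least_squares
for c in ('wrist','top','scene'):
    p,W=cloud(c);hsv=cv2.cvtColor(p,cv2.COLOR_BGR2HSV)
    blue=(hsv[...,0]>100)&(hsv[...,0]<125)&(hsv[...,1]>100)&(hsv[...,2]>50)
    d=np.hypot(W[...,0]-.521,W[...,1]-.335)
    m=blue&(d<.05)&(abs(W[...,2]-.066)<.006)
    P=W[m];
    # outer boundary by angle bins
    th=np.arctan2(P[:,1]-.335,P[:,0]-.521);B=[]
    for b in np.arange(-np.pi,np.pi,np.pi/18):
        s=P[(th>=b)&(th<b+np.pi/18)]
        if len(s)>3:
            r=np.hypot(s[:,0]-.521,s[:,1]-.335)
            if r.max()>.030:B.append(s[r.argmax()])
    B=np.array(B)
    if len(B)<4: print(c,len(P),len(B));continue
    f=least_squares(lambda q:np.hypot(B[:,0]-q[0],B[:,1]-q[1])-q[2],[.521,.335,.036],loss='soft_l1',f_scale=.001)
    print(c,'collar',len(P),len(B),f.x.round(4),np.median(P[:,2]).round(4))
    T=W[(d<.11)&(abs(W[...,2]-.06)<.005)][:,:2]
    r=cv2.minAreaRect((T*1000).astype(np.float32));print('  tank rect',np.round(r[0],1),np.round(r[1],1),round(r[2],1))
    if c!='scene': pass
    if c=='wrist':
        k=W[blue&(W[...,2]>.2)];k=k[np.hypot(k[:,0]-.5215,k[:,1]-.3155)<.04];z=np.percentile(k[:,2],98);k=k[k[:,2]>z-.004];print('knob',((k.min(0)+k.max(0))/2).round(4),k.mean(0).round(4),z)
goto(.521,.335,.2245)
E
```

```text
wrist collar 1763 23 [0.5198 0.3361 0.035 ] 0.0659
  tank rect [519.4 335.8] [117.9 117.9] 83.2
knob [0.522  0.3141 0.2422] [0.5217 0.3154 0.2426] 0.24370719437970167
top 0 0
scene collar 210 26 [0.5213 0.3338 0.0338] 0.0662
  tank rect [521.5 333.4] [118.6 119.7] 83.3
t 8.35 grasp [0.5225 0.3147 0.2234] yang 4.42 tilt [-0.    -0.001] shift [ 0.0203  0.     -0.0012] toolyaw None F [-0.5 -0.7 -4.3] grip 0.336 59.7
```

```bash
python3 -m pendant '[[0.01,0.01,-0.0002,0,0],[0.01,0.008,-0.0002,0,0],[0.01,0.0029,0,0.01,0],[0.01,0,0,0.015,0],[0.01,0,0,0.015,0],[0.01,0,0,0.01,0],[0.01,0,0,0.005,0],[0.01,0,0,0.003,0],[0.01,0,0,0,0],[0.01,0,0,0,0]]' 80
python3 - <<'E'
from h import *
for i in range(3):
  bot.read_camera('wrist');goto(.52,.3355,.1305)
p,W=cloud('scene');cv2.imwrite('pics/s3.png',cv2.resize(p[120:280,360:560],None,fx=4,fy=3.75,interpolation=cv2.INTER_CUBIC))
p,W=cloud('wrist');cv2.imwrite('pics/w3.png',p)
E
```

```text
t: 9.18
eef_pos: [0.5202, 0.3374, 0.3212]
tool_rot: [0.0, 0.679, 0.735, 0.0]
contact_force: [-0.9, 0.6, -4.0]
gripper_width: 0.334
grasp_force: 79.2
t 9.23 grasp [0.5204 0.3376 0.1664] yang 4.54 tilt [0.001 0.001] shift [-0.002  -0.0006  0.0359] toolyaw None F [ 0.5  1.  -3.5] grip 0.334 79.2
t 9.28 grasp [0.5205 0.3376 0.1666] yang 4.54 tilt [0.001 0.001] shift [-0.0021 -0.0007  0.0361] toolyaw None F [ 0.1  0.1 -4.5] grip 0.334 79.2
t 9.33 grasp [0.5204 0.3375 0.1665] yang 4.54 tilt [0.001 0.001] shift [-0.002  -0.0006  0.036 ] toolyaw None F [-0.1 -0.4 -5. ] grip 0.331 79.2
```

View pics/s3.png

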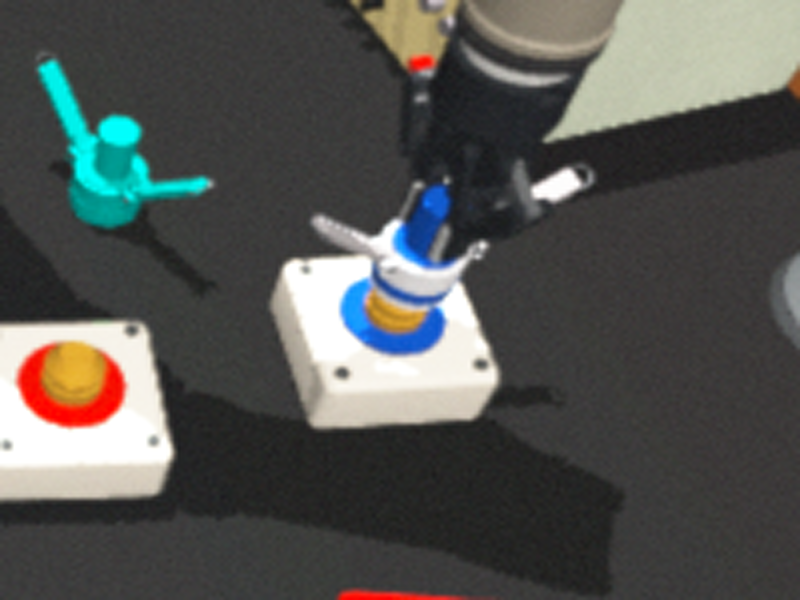

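The cap is hanging just above the brass adaptor (396,310) and slightly too far to +y. I correct by 2 mm, then lower in small steps.

```bash
python3 -m pendant '[[0.01,-0.002,-0.0006,0,0],[0.01,0,0,0.002,0],[0.01,0,0,0.003,0],[0.01,0,0,0.003,0],[0.01,0,0,0.003,0],[0.01,0,0,0.003,0],[0.01,0,0,0,0]]'
python3 - <<'E'
from h import *
for i in range(2):
  bot.read_camera('wrist');goto(.52,.3355,.1305)
print(bot.get_obs()['torque'])
E
```

```text
t: 10.02
eef_pos: [0.5196, 0.3353, 0.306]
tool_rot: [-0.0, 0.678, 0.735, 0.0]
contact_force: [-0.5, 0.9, -5.1]
gripper_width: 0.335
grasp_force: 79.4
t 10.07 grasp [0.5195 0.3354 0.1513] yang 4.56 tilt [-0.  0.] shift [0.     0.0006 0.0208] toolyaw None F [ 0.4  1.3 -5.2] grip 0.335 79.4
t 10.12 grasp [0.5195 0.3354 0.1515] yang 4.55 tilt [-0.  0.] shift [0.0001 0.0005 0.021 ] toolyaw None F [ 1.1  1.2 -5. ] grip 0.333 79.4
[ 0.24689447 -0.04251043 -0.0202471 ]
```

Little contact force and no jam. I continue down.

```bash
python3 -m pendant '[[0.01,0,0.0003,0.003,0],[0.01,0,0,0.003,0],[0.01,0,0,0.003,0],[0.01,0,0,0.003,0],[0.01,0,0,0,0]]'
python3 -m pendant '[[0.01,0,0,0.002,0],[0.01,0,0,0.002,0],[0.01,0,0,0.002,0],[0.01,0,0,0.001,0],[0.01,0,0,0,0]]'
```

```text
t: 10.53
eef_pos: [0.5198, 0.3353, 0.2941]
tool_rot: [-0.0, 0.678, 0.735, 0.0]
contact_force: [0.4, 2.6, -5.5]
gripper_width: 0.331
grasp_force: 79.4
t: 10.95
eef_pos: [0.5199, 0.3353, 0.2875]
tool_rot: [-0.0, 0.678, 0.735, 0.0]
contact_force: [0.8, 2.6, -6.3]
gripper_width: 0.335
grasp_force: 79.4
```

```bash
python3 -m pendant '[[0.01,0,0,0.001,0],[0.01,0,0,0.001,0],[0.01,0,0,0,0],[0.01,0,0,0,0]]'
python3 -m pendant '[[0.01,0,0,0.001,0],[0.01,0,0,0,0],[0.01,0,0,0,0]]'
```

```text
t: 11.28
eef_pos: [0.5199, 0.3353, 0.2857]
tool_rot: [-0.0, 0.678, 0.735, 0.0]
contact_force: [0.2, 2.7, -3.6]
gripper_width: 0.33
grasp_force: 79.7
t: 11.53
eef_pos: [0.5198, 0.3355, 0.2856]
tool_rot: [0.0, 0.678, 0.735, 0.0]
contact_force: [-2.2, 1.5, 6.0]
gripper_width: 0.33
grasp_force: 80.2
```

```bash
python3 -m pendant '[[0.01,0,0,0.001,0],[0.01,0,0,0.001,0],[0.01,0,0,0,0],[0.01,0,0,0,0]]'
python3 - <<'E'
from h import *
p,W=cloud('scene');cv2.imwrite('pics/s4.png',cv2.resize(p[120:280,360:560],None,fx=4,fy=3.75,interpolation=cv2.INTER_CUBIC))
goto(.52,.3355,.1305)
E
```

```text
t: 11.87
eef_pos: [0.5197, 0.3357, 0.2855]
tool_rot: [0.001, 0.679, 0.735, 0.0]
contact_force: [-6.6, -2.0, 20.4]
gripper_width: 0.336
grasp_force: 82.1
t 11.92 grasp [0.5199 0.3356 0.1305] yang 4.55 tilt [ 0.001 -0.   ] shift [-0.0002  0.0001  0.    ] toolyaw None F [-6.6 -3.3 20.5] grip 0.331 82.1
```

View pics/s4.png

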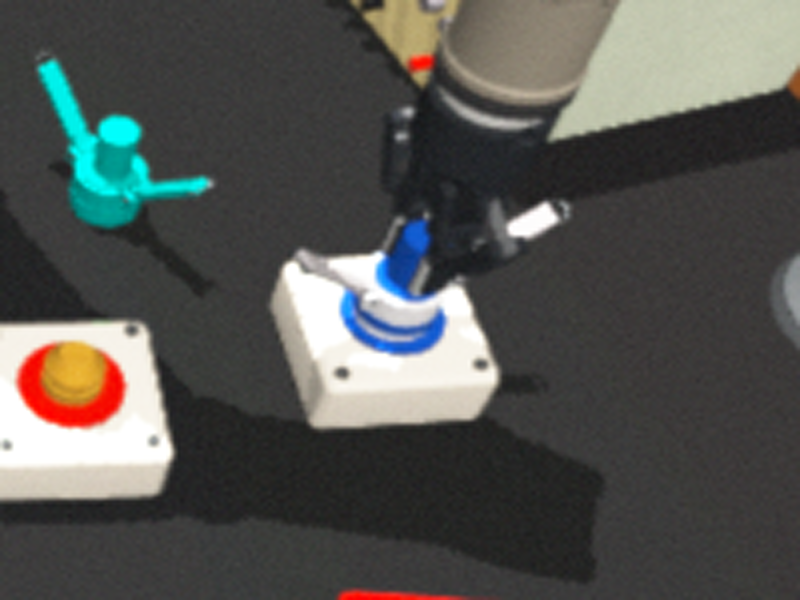

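The cap sits flat on the blue collar at (395,320), with both arms up. I relax the push, release, rise and shut the fingers.

```bash
python3 -m pendant '[[0.01,0,0,-0.001,0],[0.01,0,0,-0.001,0],[0.085,0,0,0,0],[0.085,0,0,0,0],[0.085,0,0,0,0],[0.085,0,0,0,0],[0.085,0,0,0,0],[0.085,0,0,0,0],[0.085,0,0,0,0],[0.085,0,0,0,0],[0.085,0,0,0,0],[0.085,0,0,0,0]]' 
python3 -m pendant '[[0.085,0,0,-0.01,0],[0.085,0,0,-0.02,0],[0.085,0,0,-0.025,0],[0.085,0,0,-0.025,0],[0.085,0,0,-0.025,0],[0.085,0,0,-0.02,0],[0.0,0,0,0,0],[0.0,0,0,0,0],[0.0,0,0,0,0],[0.0,0,0,0,0],[0.0,0,0,0,0],[0.0,0,0,0,0]]' 
python3 -m pendant '[[0.0,0.015,0,0,0],[0.0,0.02,0,0,0],[0.0,0.02,0,0,0],[0.0,0.012,0,0,0],[0,0,0,0,0],[0,0,0,0,0]]'
python3 - <<'E'
from h import *
cx,cy=.52,.3355;a=np.radians(94.5);u=np.array([np.cos(a),np.sin(a)])
p,W=cloud('top');d=np.hypot(W[...,0]-cx,W[...,1]-cy)
hsv=cv2.cvtColor(p,cv2.COLOR_BGR2HSV)
f=W[(d<.13)&(W[...,2]>.07)&(W[...,2]<.175)];s=(f[:,:2]-[cx,cy])@u;w=(f[:,:2]-[cx,cy])@[u[1],-u[0]]
for sg in (1,-1):
    g=(s*sg>.04)&(abs(w)<.03);print(sg,g.sum(),'w',w[g].mean().round(4) if g.any() else 0,'s max',(s*sg)[g].max() if g.any() else 0,f[g,2].max() if g.any() else 0)
X=np.array([cx,cy])+.067*u;goto(*X,.16)
cv2.imwrite('pics/t5.png',cv2.resize(p[110:215,120:260],None,fx=5,fy=5,interpolation=cv2.INTER_CUBIC))
E
```

```text
t: 12.92
eef_pos: [0.5199, 0.3351, 0.2847]
tool_rot: [0.0, 0.679, 0.735, 0.0]
contact_force: [-0.1, 0.0, -0.2]
gripper_width: 0.992
grasp_force: 0.0
t: 13.92
eef_pos: [0.5198, 0.335, 0.4087]
tool_rot: [-0.0, 0.678, 0.735, -0.001]
contact_force: [0.2, 0.7, -0.0]
gripper_width: 0.139
grasp_force: 0.0
t: 14.42
eef_pos: [0.5143, 0.4021, 0.4092]
tool_rot: [-0.0, 0.678, 0.735, -0.001]
contact_force: [0.8, -0.7, 0.2]
gripper_width: -0.001
grasp_force: 0.0
1 0 w 0 s max 0 0
-1 119 w -0.0006 s max 0.09279545542173259 0.16004143479192462
t 14.47 grasp [0.5148 0.401  0.2542] yang 4.53 tilt [-0.    -0.001] shift [0.0014 0.0001 0.0942] toolyaw None F [ 0.4 -0.6 -0.7] grip -0.001 0.0
```

View pics/t5.png

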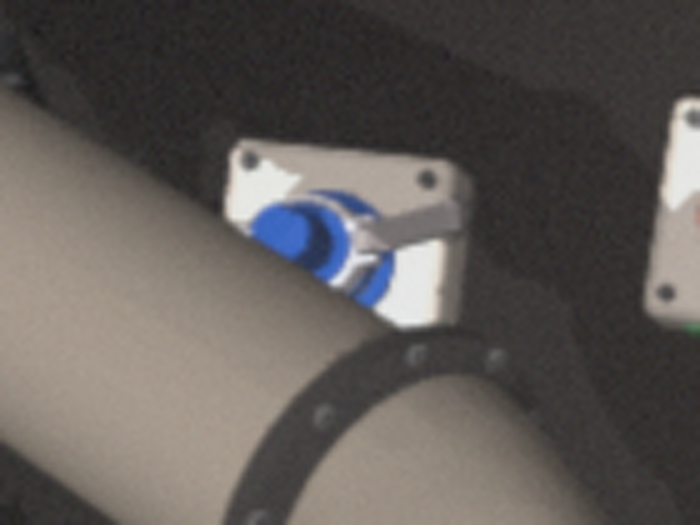

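The cap stays seated after release, with the −y arm up at (415,225); the robot's link hides the other. I press the +y arm.

```bash
python3 -m pendant '[[0,0,0,0.015,0],[0,0,0,0.02,0],[0,0,0,0.02,0],[0,0,0,0.015,0],[0,0,0,0.006,0],[0,0,0,0.006,0],[0,0,0,0.006,0],[0,0,0,0.006,0],[0,0,0,0.006,0],[0,0,0,0.006,0]]' 
python3 -m pendant '[[0,0,0,0.006,0],[0,0,0,0.006,0],[0,0,0,0.005,0],[0,0,0,0.004,0],[0,0,0,0.003,0],[0,0,0,0.002,0],[0,0,0,0,0]]' 
python3 - <<'E'
from h import *
goto(.5147,.4023,.085)
p,W=cloud('scene');cv2.imwrite('pics/s6.png',cv2.resize(p[120:280,360:560],None,fx=4,fy=3.75,interpolation=cv2.INTER_CUBIC))
E
```

```text
t: 15.3
eef_pos: [0.5148, 0.4023, 0.3041]
tool_rot: [0.0, 0.679, 0.735, 0.001]
contact_force: [-0.0, 0.5, 2.7]
gripper_width: 0.001
grasp_force: 0.8
t: 15.88
eef_pos: [0.5144, 0.4021, 0.2774]
tool_rot: [-0.0, 0.678, 0.735, -0.0]
contact_force: [-0.4, 0.7, 1.2]
gripper_width: 0.001
grasp_force: 0.3
t 15.88 grasp [0.5144 0.4021 0.1224] yang 4.56 tilt [-0.  0.] shift [0.0002 0.0004 0.0374] toolyaw None F [-0.4  0.7  1.2] grip 0.001 0.3
```

View pics/s6.png

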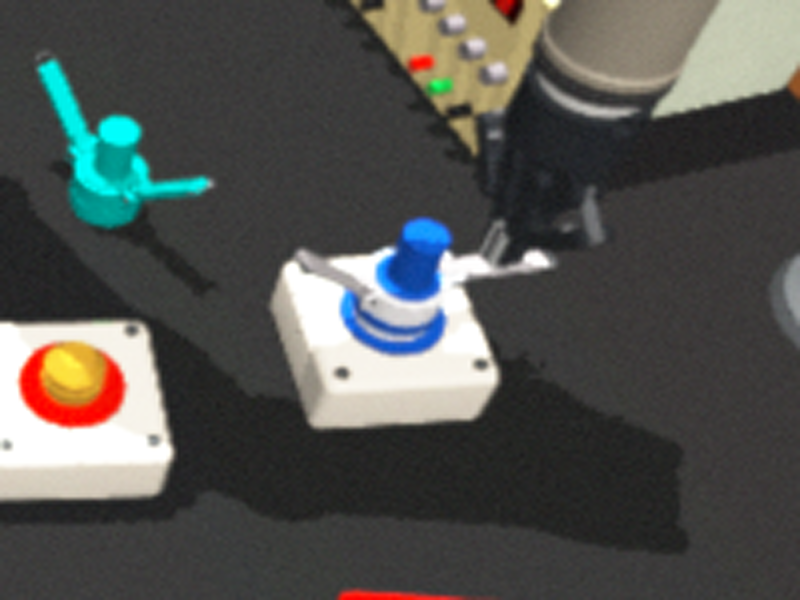

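The +y arm (500,268) is now about level, the cap still flat and the other arm up. I press on to the stop.

```bash
for i in 1; do python3 -m pendant '[[0,0,0,0.001,0],[0,0,0,0.001,0],[0,0,0,0,0]]'; done
python3 -m pendant '[[0,0,0,0.001,0],[0,0,0,0,0]]'
python3 -m pendant '[[0,0,0,0.001,0],[0,0,0,0,0]]'
```

```text
t: 16.18
eef_pos: [0.5145, 0.4018, 0.2757]
tool_rot: [0.0, 0.679, 0.735, -0.0]
contact_force: [-0.6, 0.0, 1.0]
gripper_width: 0.001
grasp_force: 1.3
t: 16.35
eef_pos: [0.5145, 0.4022, 0.275]
tool_rot: [-0.0, 0.678, 0.735, 0.0]
contact_force: [-1.0, 2.0, 4.0]
gripper_width: -0.0
grasp_force: 2.1
t: 16.52
eef_pos: [0.5145, 0.4027, 0.2742]
tool_rot: [-0.0, 0.678, 0.735, 0.001]
contact_force: [-0.8, 2.7, 4.2]
gripper_width: -0.003
grasp_force: 2.8
```

```bash
python3 -m pendant '[[0,0,0,0.001,0],[0,0,0,0,0],[0,0,0,0,0]]'
python3 -m pendant '[[0,0,0,0.001,0],[0,0,0,0,0],[0,0,0,0,0]]'
python3 -m pendant '[[0,0,0,0.001,0],[0,0,0,0,0],[0,0,0,0,0]]'
```

```text
t: 16.77
eef_pos: [0.5145, 0.4031, 0.2736]
tool_rot: [-0.001, 0.678, 0.735, 0.001]
contact_force: [-1.4, 2.8, 5.9]
gripper_width: -0.001
grasp_force: 3.3
t: 17.02
eef_pos: [0.5144, 0.4035, 0.2729]
tool_rot: [-0.001, 0.678, 0.735, 0.002]
contact_force: [-0.5, 4.1, 5.6]
gripper_width: 0.0
grasp_force: 3.7
t: 17.27
eef_pos: [0.5144, 0.4039, 0.2722]
tool_rot: [-0.001, 0.678, 0.735, 0.002]
contact_force: [-1.4, 4.3, 7.1]
gripper_width: 0.0
grasp_force: 4.1
```

```bash
python3 - <<'E'
from h import *
p,W=cloud('scene');cv2.imwrite('pics/s7.png',cv2.resize(p[150:260,420:530],None,fx=5.4,fy=5.4,interpolation=cv2.INTER_CUBIC))
cx,cy=.52,.3355;a=np.radians(94.5);u=np.array([np.cos(a),np.sin(a)])
# scene offset correction ~(+.0015,-.002)
s=(W[...,:2]-[cx+.0015,cy-.002])@u;w=(W[...,:2]-[cx+.0015,cy-.002])@np.array([u[1],-u[0]])
for lo in np.arange(.035,.115,.008):
    g=(s>lo)&(s<lo+.008)&(abs(w)<.007)&(W[...,2]>.07)&(W[...,2]<.13)
    if g.sum(): print(round(lo+.004,3),g.sum(),np.median(W[...,2][g]).round(4))
g=(s*s+w*w<.012**2)&(W[...,2]>.14);X=W[g];A=np.c_[s[g],w[g],np.ones(g.sum())];print('knob top plane',np.linalg.lstsq(A,X[:,2],rcond=None)[0].round(3),X[:,2].mean())
E
```

```text
0.039 10 0.1062
0.047 11 0.1021
0.055 30 0.1104
0.063 28 0.1084
0.071 3 0.0917
0.079 6 0.0931
0.087 5 0.0915
0.095 10 0.088
0.103 7 0.0857
0.111 5 0.0802
knob top plane [-0.478 -1.149  0.433] 0.4312058629958023
```

View pics/s7.png

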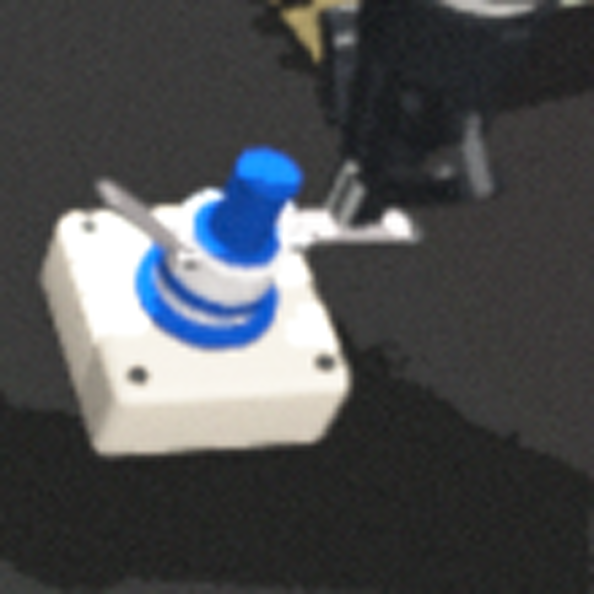

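The cap leans slightly towards the pressed arm. I back off so it settles, then measure the arm angle.

```bash
python3 -m pendant '[[0,0,0,-0.005,0],[0,0,0,-0.015,0],[0,0,0,-0.03,0],[0,0,0,-0.03,0],[0,0,0,-0.02,0],[0,-0.03,0,0,0],[0,-0.03,0,0,0],[0,-0.03,0,0,0],[0,-0.03,0,0,0],[0,0,0,0,0]]'
cat >> h.py <<'E'
def arms(c,off=(0,0)):
    p,W=cloud(c);u=np.array([-.0785,.9969])
    P=W[...,:2]-np.array([.52,.3355])-off;s=P@u;w=P@np.array([u[1],-u[0]]);z=W[...,2]
    for sg in (1,-1):
        g=(s*sg>.045)&(s*sg<.10)&(abs(w)<.006)&(z>.07)&(z<.18)
        if g.sum()>8:
            k=np.polyfit(s[g]*sg,z[g],1);r=z[g]-np.polyval(k,s[g]*sg);i=abs(r)<.005;k=np.polyfit(s[g][i]*sg,z[g][i],1)
            print(c,sg,g.sum(),i.sum(),'joint',round(.8-np.arctan(k[0]),3),'z at .067',np.polyval(k,.067).round(4))
    g=(np.hypot(s,w)<.014)&(z>.135)&(z<.17)
    if g.sum()>8: print(c,'knob',g.sum(),np.polyfit(s[g],z[g],1).round(3),'centroid s,w',s[g].mean().round(4),w[g].mean().round(4))
    g=(np.hypot(s,w)<.032)&(z>.09)&(z<.115)
    if g.sum()>8: k=np.linalg.lstsq(np.c_[s[g],w[g],np.ones(g.sum())],z[g],rcond=None)[0];print('  rim top',g.sum(),k.round(3))
    return p
E
python3 - <<'E'
from h import *
goto(.52,.3355,.2)
arms('scene',(.0015,-.002));arms('top')
p=arms('wrist');cv2.imwrite('pics/w8.png',p)
E
```

```text
t: 18.15
eef_pos: [0.5261, 0.2746, 0.3703]
tool_rot: [0.002, 0.682, 0.732, -0.003]
contact_force: [0.4, -0.6, -1.1]
gripper_width: -0.001
grasp_force: 0.0
t 18.15 grasp [0.526  0.2735 0.2153] yang 4.03 tilt [-0.    -0.007] shift [ 0.0624 -0.0016  0.0149] toolyaw None F [ 0.4 -0.6 -1.1] grip -0.001 0.0
scene 1 71 65 joint 0.968 z at .067 0.1004
scene -1 66 60 joint 0.126 z at .067 0.1385
scene knob 99 [0.247 0.149] centroid s,w -0.0019 0.0027
  rim top 249 [ 0.063 -0.159  0.107]
top 1 33 33 joint 1.064 z at .067 0.1029
wrist 1 923 923 joint 1.0 z at .067 0.1002
wrist -1 1034 1034 joint 0.105 z at .067 0.139
wrist knob 2074 [-0.048  0.151] centroid s,w 0.0003 -0.0001
  rim top 3296 [0.01  0.002 0.107]
```

View pics/w8.png

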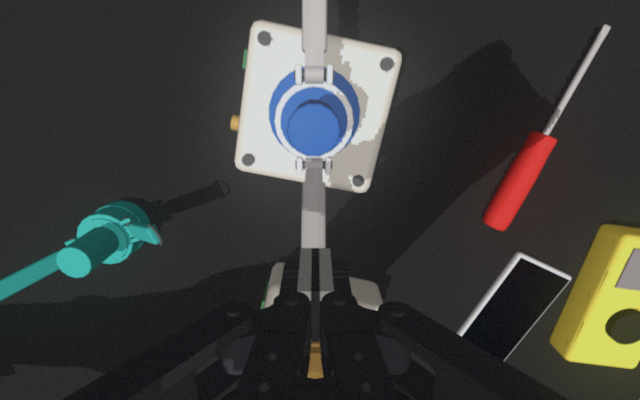

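The wrist view and fit show the +y arm at 1.0 (fully down), the cap seated level (rim top .107, flat), and the −y arm still up. Now the −y arm.

```bash
python3 -m pendant '[[0,-0.0045,-0.0007,0,0],[0,0,0,0.015,0],[0,0,0,0.015,0],[0,0,0,0.006,0],[0,0,0,0.006,0],[0,0,0,0.006,0],[0,0,0,0.006,0],[0,0,0,0.006,0],[0,0,0,0.006,0],[0,0,0,0.006,0],[0,0,0,0.006,0],[0,0,0,0,0]]'
python3 -m pendant '[[0,0,0,0.005,0],[0,0,0,0.004,0],[0,0,0,0.003,0],[0,0,0,0.002,0],[0,0,0,0,0]]'
python3 - <<'E'
from h import *
goto(.5253,.2687,.119)
E
```

```text
t: 19.3
eef_pos: [0.5237, 0.2775, 0.2915]
tool_rot: [-0.0, 0.679, 0.735, -0.001]
contact_force: [0.4, -0.1, 0.2]
gripper_width: 0.002
grasp_force: 0.0
t: 19.72
eef_pos: [0.5239, 0.2773, 0.2782]
tool_rot: [0.0, 0.679, 0.734, -0.0]
contact_force: [0.5, -0.7, 0.6]
gripper_width: 0.0
grasp_force: 0.3
t 19.72 grasp [0.5239 0.2772 0.1232] yang 4.51 tilt [-0.    -0.001] shift [-0.0086  0.0008  0.0042] toolyaw None F [ 0.5 -0.7  0.6] grip 0.0 0.3
```

I ended 9 mm inboard of the intended point. I lift a little, shift outward and press.

```bash
python3 -m pendant '[[0,0,0,-0.012,0],[0,-0.0086,0.0008,0,0],[0,0,0,0,0],[0,0,0,0.006,0],[0,0,0,0.006,0],[0,0,0,0.001,0],[0,0,0,0.001,0],[0,0,0,0,0]]'
python3 -m pendant '[[0,0,0,0.001,0],[0,0,0,0,0],[0,0,0,0,0]]'
python3 -m pendant '[[0,0,0,0.001,0],[0,0,0,0,0],[0,0,0,0,0]]'
```

```text
t: 20.38
eef_pos: [0.525, 0.2692, 0.2762]
tool_rot: [-0.0, 0.678, 0.735, -0.001]
contact_force: [-0.4, -0.3, 0.3]
gripper_width: 0.004
grasp_force: 0.0
t: 20.63
eef_pos: [0.5251, 0.2693, 0.2757]
tool_rot: [-0.0, 0.678, 0.735, -0.0]
contact_force: [-0.8, -0.1, 1.0]
gripper_width: 0.002
grasp_force: 0.7
t: 20.88
eef_pos: [0.5252, 0.2692, 0.2752]
tool_rot: [0.0, 0.679, 0.735, -0.0]
contact_force: [-3.3, -2.5, 6.2]
gripper_width: -0.001
grasp_force: 3.3
```

```bash
python3 -m pendant '[[0,0,0,0.001,0],[0,0,0,0,0],[0,0,0,0,0]]'
python3 -m pendant '[[0,0,0,0.001,0],[0,0,0,0,0],[0,0,0,0,0]]'
python3 -m pendant '[[0,0,0,-0.005,0],[0,0,0,-0.02,0],[0,0,0,-0.03,0],[0,0,0,-0.03,0],[0,-0.02,0,-0.015,0],[0,-0.02,0,0,0],[0,-0.02,0,0,0],[0,0,0,0,0],[0,0,0,0,0],[0,0,0,0,0]]'
python3 - <<'E'
from h import *
goto(.52,.3355,.2)
arms('scene',(.0015,-.002));arms('top')
p=arms('wrist');cv2.imwrite('pics/w9.png',p)
E
```

```text
t: 21.13
eef_pos: [0.5252, 0.2692, 0.2749]
tool_rot: [0.001, 0.679, 0.735, -0.0]
contact_force: [-3.7, -4.3, 11.2]
gripper_width: -0.002
grasp_force: 6.1
t: 21.38
eef_pos: [0.5253, 0.2692, 0.2745]
tool_rot: [0.001, 0.679, 0.734, -0.0]
contact_force: [-4.3, -5.6, 17.3]
gripper_width: 0.001
grasp_force: 8.9
t: 22.22
eef_pos: [0.5298, 0.21, 0.3727]
tool_rot: [-0.0, 0.678, 0.735, 0.0]
contact_force: [-0.5, 0.1, -0.7]
gripper_width: -0.0
grasp_force: 0.0
t 22.22 grasp [0.5298 0.2101 0.2177] yang 4.57 tilt [0.    0.001] shift [0.1257 0.0002 0.0178] toolyaw None F [-0.5  0.1 -0.7] grip -0.0 0.0
scene 1 67 64 joint 1.012 z at .067 0.1008
scene -1 98 92 joint 0.989 z at .067 0.0998
scene knob 103 [0.185 0.149] centroid s,w -0.0018 0.002
  rim top 251 [ 0.055 -0.173  0.107]
top 1 94 91 joint 0.992 z at .067 0.1015
top knob 111 [0.103 0.151] centroid s,w -0.0002 -0.0013
  rim top 135 [0.026 0.2   0.109]
wrist -1 1348 1348 joint 1.002 z at .067 0.1007
wrist knob 691 [-0.015  0.151] centroid s,w -0.0091 0.0001
  rim top 2808 [-0.015 -0.001  0.107]
```

View pics/w9.png

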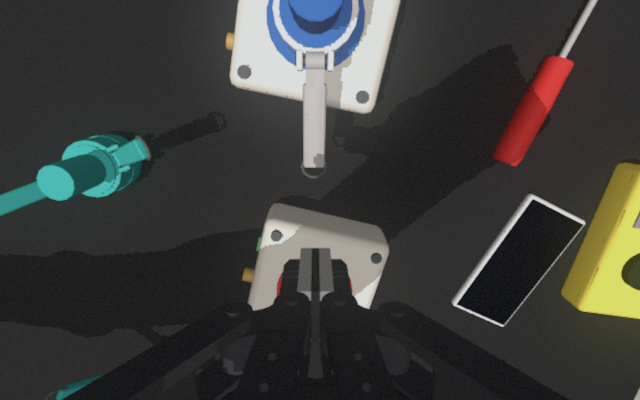

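The −y arm (315,110) is fully down (1.00), the +y arm reads about 1.00, the cap is level and seated, and the robot is clear. Handing in.

```bash
python3 -c "
from station import bot
print(bot.hand_in())"
```

```text
the job is handed in; nothing more can be done
None
```

The blue cap is seated upright on the blue-collar tank's adaptor with both cam arms fully down (measured at about 1.0 rad each), and the job was handed in at about 22 s with the robot clear; the cap leaned slightly while I pressed the first arm but measured level again afterwards.

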